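# Unload the cookie stamps from the sanitising cabinet onto the drying stand

### The job

Press the latch hook down through the gap beside the cabinet to free its sliding top door, and slide the door wide open. Stand every cookie stamp from inside on the sloped drying stand, disc flat on the board, knob outwards and resting against the bottom lip, but leave the cutter ring in the cabinet; then slide the door fully shut so that the hook catches again. Leave the glass jar where it stands.

Things in the scene. Friction and masses are not known exactly. Their poses are not given: they have to be found in the camera images.
- cabinet: Low steel sanitising cabinet, fixed. Origin under the centre of its bay at table height; x away from the robot along the door's travel, y left, z up. Housing behind it, 60 mm high, x 103 to 303 mm. On its right side (y -131 to -173, x -93 to -25 mm) an open gap 42 mm wide, 68 mm long, rims 64 to 66 mm high, with the latch hook down inside. A sprung pusher for the door on its left side.
- bay_floor (a point): Centre of the floor of the cabinet's bay, 10 mm above the table. The bay is open on top once the door is open: 190 mm (cabinet x) by 250 mm (y) inside, its wall tops 64 mm above the table, walls 6 mm thick. A kerb 10 mm wide and 9 mm high runs round the floor along the walls and keeps the discs off them.
- door (a joint): Sliding top door (plate 202 x 262 x 6 mm, top 73 mm above the table), m: 0 = shut and latched, 0.2 = fully open, slid along the cabinet's +x; about 1 N friction, stays where left. Pressing the hook lets a sprung pusher pop it out about 30 mm. Shutting it works against the pusher and the hook's ramp (about 10 N); pull it to the stop at -0.004, it then rests at 0 to 0.002 held by the hook.
- door_fin (a point): Middle of the top edge of the door's upright handle fin (moves with the door). The fin is 10 mm thick along the cabinet's x, 60 mm long along y and stands 34 mm above the door plate. It can be pinched from above or pushed.
- hook (a joint): Sprung latch hook, rad: 0 = up (latching), 0.2 = right down; springs back up. A steel arm along the cabinet's x, pivoted at the robot's end; its barb holds the door's striker pin. The door is free from about 0.12 rad on; pressing the pad takes 4 to 7 N.
- hook_pad (a point): Centre of the top of the hook's thumb pad (24 x 24 mm), about 51 mm above the table, 15 mm below the rims of the gap; 45 mm from the pivot, so 7 mm of press is about 0.15 rad and 9 mm the full stroke. The striker pin lies 45 mm farther along the cabinet's +x and moves off that way when freed.
- board: Sloped board of the wooden drying stand (fixed). Origin: middle of the line where its face meets the bottom lip, 40 mm above the table; x up the slope (40 degrees from level, rising away from the robot), y along the lip to the left, z straight out of the face. Face 120 mm up the slope, 360 mm along the lip; the lip, and a cheek along each end, stand 12 mm out of the face.
- cutter: Plain steel cutter ring, 54 mm across, 30 mm high, 3 mm wall, lying in the bay among the stamps; it stays there. Origin: centre of its underside.
- jar: Amber glass jar with steel lid, 68 mm across, 85 mm high, on the table at the back; a bystander. Origin: centre of its underside.
- stamp1: Cookie stamp: a terracotta disc 60 mm across and 12 mm thick with an upright round wooden knob, 24 mm across and 34 mm tall, at its centre (46 mm in all), about 0.14 kg, face down, knob up, in the bay. Origin: centre of the disc's flat face; z runs out through the knob. It slides down the stand's slope by itself when let go. May be absent.
- stamp2: Cookie stamp: a terracotta disc 60 mm across and 12 mm thick with an upright round wooden knob, 24 mm across and 34 mm tall, at its centre (46 mm in all), about 0.14 kg, face down, knob up, in the bay. Origin: centre of the disc's flat face; z runs out through the knob. It slides down the stand's slope by itself when let go. May be absent.
- stamp3: Cookie stamp: a terracotta disc 60 mm across and 12 mm thick with an upright round wooden knob, 24 mm across and 34 mm tall, at its centre (46 mm in all), about 0.14 kg, face down, knob up, in the bay. Origin: centre of the disc's flat face; z runs out through the knob. It slides down the stand's slope by itself when let go. May be absent.
- stamp4: Cookie stamp: a terracotta disc 60 mm across and 12 mm thick with an upright round wooden knob, 24 mm across and 34 mm tall, at its centre (46 mm in all), about 0.14 kg, face down, knob up, in the bay. Origin: centre of the disc's flat face; z runs out through the knob. It slides down the stand's slope by itself when let go. May be absent.
- stamp5: Cookie stamp: a terracotta disc 60 mm across and 12 mm thick with an upright round wooden knob, 24 mm across and 34 mm tall, at its centre (46 mm in all), about 0.14 kg, face down, knob up, in the bay. Origin: centre of the disc's flat face; z runs out through the knob. It slides down the stand's slope by itself when let go. May be absent.

How it is judged:
By the outcome, as a careful person would: the job done as asked, in the order asked, and still so for the second after the job is handed in, with the robot touching nothing.
Of stamp1, stamp2, stamp3, stamp4, stamp5 only 3 to 5 are there at a start; the rules pass over those that are not, and their reading is None.
At some moment in a run one of stamp1, stamp2, stamp3, stamp4, stamp5 may be knocked a few centimetres aside while the robot is not near it.
Once in a run the grip may slacken for a moment while it holds something.
It also fails if it takes over 210 s, if anything falls off the work surface, if the arm or the gripper's body presses on something with over 40 N, if the wrist force passes 120 N, or if a joint passes its speed limit or range.

### The arm

A 6-joint arm with a two-finger parallel gripper is mounted at the origin on the work surface. World frame = base frame: x ahead of the robot, y to its left, z up, the work surface at z = 0. Lengths are in m, angles in rad, forces in N, time in s.
With the tool pointing down it reaches from about 0.325 to 0.85 m from the base axis. Payload 15.5 kg.
Tool frame: the origin (TCP) lies midway between the tips of the shut fingers; the grasp point (between the pads) lies 19 mm behind it (r.grip_depth is the z of the grasp point in the tool frame, in m); z points along the fingers, y is the line along which they close (so a half turn about z gives the same grasp; the last joint's range is limited). The gripper opens to 91 mm and grips with 3 to 60 N. Pads are 32 mm wide; open, the fingers measure 118 mm over their backs; the gripper's body (76 mm by 178 mm) begins 60 mm behind the grasp point.
Start: joints at [1.153, 0.494, 1.345, -0, 1.302, -0.096], TCP at [0.198, 0.593, 0.214] pointing down, gripper open.
Joint ranges: [-2.91, 2.91], [-0.82, 2.16], [0.22, 2.67], [-1.22, 4.37], [0.12, 2.79], [-3.08, 3.08]. Speed limits (rad/s): [1.89, 1.89, 2.57, 3.01, 3.01, 3.01].

### API

Orientations are given as a rotation vector (axis times angle).
In Python, from workcell import r gives the robot as it stands. Calls block until the motion is done:
- r.movep(position, orientation): joint-space move of the TCP to a pose.
- r.move_l(position, v=0.15, rotation=None, until_force=None): straight line of the TCP; rotation=None keeps the orientation; v is the mean speed in m/s. With until_force (N) it stops when the force on the tool has changed by that much, and returns True; else False.
- r.move_joints(angles): joint-space move.
- r.grip(opening, f_grip=None): finger opening in m; f_grip is the grip in N (None keeps the last); returns when the fingers have stopped.
- r.dwell(seconds).
- r.ik(position, orientation): joint angles nearest the present ones, or None.
- r.get_obs(): the state.
- r.grab_frame(name): name is "side" or "top"; returns a dict with "color" (384x512x3 uint8, red, green, blue), "z_map" (384x512 float32, m along the optical axis (not along the pixel's ray), 0 where there is no reading), "camera_matrix" (3x3 intrinsics, pixels), "rvec" (rotation vector, rad) and "tvec" (3), from world to camera coordinates, as OpenCV has them. Camera axes: x right, y down, z forward; pixel columns grow to the right and rows downward; lengths in m; the calibration is good to about 2 mm. A picture is of the moment at which its call begins.
A pose or a line that the arm cannot do raises r.PlanningError and nothing moves.
- r.sign_off(): hands the job in; it is judged then, once.
The state is a dict: "time": time; "joint_pos": joint angles; "joint_velocities": joint speeds; "tau": joint torques, N m; "tool_pos": TCP position; "orientation": TCP orientation; "contact_force": force on the tool from outside, world axes, zero at the start; "wrist_torque": the same for the moment, N m; "gripper_width": finger opening in m; "grasp_force": force on a finger pad.
Only numpy, scipy, OpenCV 4.12 (cv2) and the standard library are available. Lean on these libraries where they do the work, as an engineer would, in place of code of your own. Each camera call takes 0.05 s, during which the arm holds its last target. There are 200 camera calls.

## Working session

There is one attempt and no reset: what is moved stays moved. The work goes in short steps, each a Python script; the robot and the scene stay as the last script left them, time stands still between calls to the robot, and variables do not carry over. Pictures are saved under pics/ and viewed, at most 14 in all, crops included, and the job is handed in when it is done.

```bash
mkdir -p pics; cat > h.py <<'E'
import numpy as np, cv2
from workcell import r
from scipy.spatial.transform import Rotation as R
def cloud(f):
    K=f["camera_matrix"];z=f["z_map"];v,u=np.mgrid[:z.shape[0],:z.shape[1]]
    p=np.stack([(u-K[0,2])/K[0,0]*z,(v-K[1,2])/K[1,1]*z,z],-1)
    M=R.from_rotvec(np.ravel(f["rvec"])).as_matrix()
    P=(p-np.ravel(f["tvec"]))@M   # M^T (p-t)
    P[z<=0]=np.nan
    return P
def save(f,name):
    cv2.imwrite("pics/"+name,f["color"][...,::-1])
E
python3 - <<'E'
from h import *
o=r.get_obs();print(o["time"],o["tool_pos"],o["orientation"],o["gripper_width"],r.grip_depth)
for n in("top","side"):
    f=r.grab_frame(n);save(f,n+"0.png");np.savez(n+"0.npz",**f);P=cloud(f)
    M=R.from_rotvec(np.ravel(f["rvec"])).as_matrix();print(n,-M.T@np.ravel(f["tvec"]),M[2],np.nanmin(P,(0,1)),np.nanmax(P,(0,1)))
E
```

```text
0.0 [0.1975281  0.59258997 0.21337731] [-5.03254181e-01 -3.10073775e+00  1.70157878e-03] 0.09127603568921577 -0.0188
top [0.42602854 0.01626512 1.1600939 ] [ 0.10653495  0.02610306 -0.99396626] [ 0.06013146 -1.00840497 -0.77512436] [1.41826959 1.15576472 0.12583338]
side [ 0.24103672 -0.49728802  0.82802172] [ 0.33170342  0.5525805  -0.76460946] [-0.194463   -0.58133753 -0.76669898] [2.52122309 1.91043488 0.4458353 ]
```

View pics/top0.png

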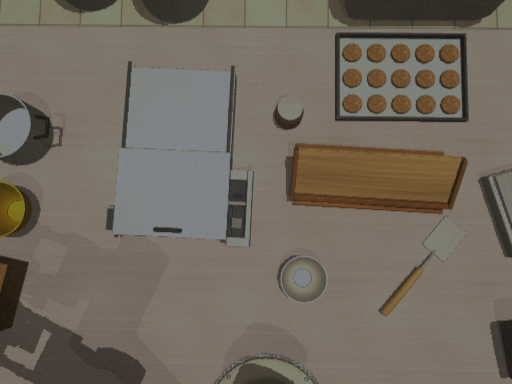

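View pics/side0.png

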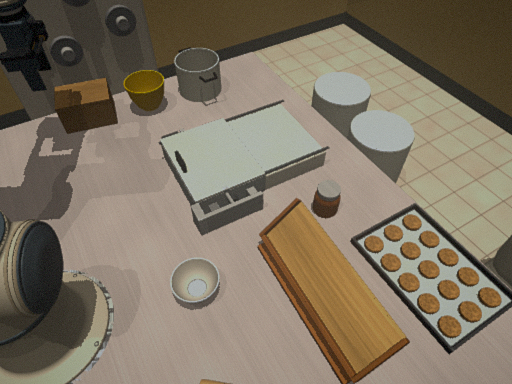

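The top view shows the shut door around pixel (172,195), with its fin at (167,230), the gap with the hook at (238,205), the board around (375,178) and the jar at (290,112). The side view agrees with this. Next I'll measure the cabinet frame, fin, pad and board.

```bash
python3 - <<'E'
from h import *
f=dict(np.load("top0.npz"));P=cloud(f);Z=P[...,2]
def reg(u0,u1,v0,v1):
    m=np.zeros(Z.shape,bool);m[v0:v1,u0:u1]=1;return m
tb=reg(130,260,255,330);print("table z",np.nanmedian(Z[tb]))
print("plate z",np.nanmedian(Z[reg(130,215,165,215)]),"housing",np.nanmedian(Z[reg(140,215,85,135)]))
m=reg(100,232,140,250)&(Z>.0675)&(Z<.08)
m=cv2.morphologyEx(m.astype(np.uint8),cv2.MORPH_OPEN,np.ones((5,5)))>0
q=P[m][:,:2].astype(np.float32);rc=cv2.minAreaRect(q*1000);print("plate",rc,m.sum())
m=reg(140,200,215,245)&(Z>.09);print("fin",m.sum(),cv2.minAreaRect((P[m][:,:2]*1000).astype(np.float32)),P[m].mean(0))
for v in range(165,248,4): print(v,[int(1000*x) if x==x else -1 for x in Z[v,226:258:2]])
# board
m=reg(300,455,150,208); p=P[m];p=p[p[:,2]>.03]
for _ in range(5):
    c=p.mean(0);n=np.linalg.svd(p-c,full_matrices=False)[2][2];n*=np.sign(n[2]);d=abs((p-c)@n);p=p[d<max(.003,2*d.std()*.7)]
print("board",c,n,np.degrees(np.arccos(n[2])),np.degrees(np.arctan2(-n[1],-n[0])),len(p))
m=reg(270,310,90,132)&(Z>.06);print("jar",P[m].mean(0),m.sum())
big=cv2.resize(f["color"][140:260,100:270],None,fx=4.5,fy=4.5,interpolation=cv2.INTER_CUBIC);cv2.imwrite("pics/c1.png",big[...,::-1])
E
```

```text
table z -0.0021560554652859166
plate z 0.07106386983363398 housing 0.05824788572250346
plate ((517.7307739257812, 233.3848876953125), (275.0687561035156, 201.8451385498047), 88.09565734863281) 8022
fin 120 ((432.9079895019531, 229.62802124023438), (8.912602424621582, 60.373817443847656), 1.056100606918335) [0.43274269 0.22832042 0.10405367]
165 [71, 72, 58, -5, 2, -6, 0, -1, -1, -2, -4, 0, 4, -1, 0, -5]
169 [69, 69, 54, -1, -3, -1, 0, -5, 0, -5, -3, -1, 62, 0, -1, -6]
173 [71, 71, 47, 35, 39, 41, 39, 36, 38, 39, 36, 64, 65, 63, -5, -3]
177 [70, 71, 37, 41, 40, 40, 36, 37, 41, 36, 37, 62, 63, 60, -2, 0]
181 [69, 73, 29, 6, 7, 8, 6, 4, 6, 7, 8, 66, 65, 59, -2, 0]
185 [72, 74, 25, 8, 7, 11, 4, 8, 7, 8, 9, 62, 62, 59, -3, -1]
189 [71, 67, 14, 8, 10, 9, 9, 7, 9, 9, 7, 65, 65, 52, -2, 0]
193 [72, 73, 9, 7, 48, 44, 46, 52, 47, 8, 6, 63, 62, 26, -2, 0]
197 [74, 66, 7, 4, 58, 59, 55, 54, -1, 7, 1, 61, 64, 10, -4, -2]
201 [69, 72, 54, 57, 59, 55, 58, 55, 56, 54, 10, 64, 66, -4, 0, -3]
205 [71, 53, 11, 9, 43, 47, 42, 45, 6, 11, 63, 61, 66, -4, -1, -5]
209 [70, 45, 7, 5, 44, 44, 44, 44, 7, 11, 64, 61, 64, 1, -2, -1]
213 [65, 37, 8, 10, 44, 44, 41, 41, 9, 9, 61, 64, 62, -1, -2, -5]
217 [71, 32, 9, 46, 46, 47, 44, 44, 13, 6, 67, 64, 62, 0, -4, -1]
221 [68, 22, 4, 48, 47, 49, 52, 49, 6, 6, 65, 62, 63, 1, -4, 0]
225 [71, 20, 8, 49, 50, 45, 46, 48, 9, 5, 64, 65, 62, -3, -4, -7]
229 [69, 10, 9, 46, 42, 44, 45, 42, 9, 12, 64, 67, 45, 2, -1, -2]
233 [67, 10, 6, 42, 42, 38, 44, 42, 8, 7, 68, 61, 26, -2, 0, 1]
237 [60, 63, 59, 61, 64, 62, 63, 63, 63, 60, 61, 66, 7, -3, -4, -1]
241 [65, 64, 61, 66, 64, 65, 62, 63, 64, 64, 63, 60, -1, -2, -2, -2]
245 [64, 64, 63, 64, 59, 67, 67, 63, 64, 63, 63, 67, -1, -3, -2, 1]
board [ 0.56798408 -0.24166511  0.08072461] [-0.62853427  0.02839505  0.7772634 ] 38.98930654877989 -2.586670623867488 5370
jar [ 0.71756094 -0.04350572  0.08187156] 553
```

View pics/c1.png

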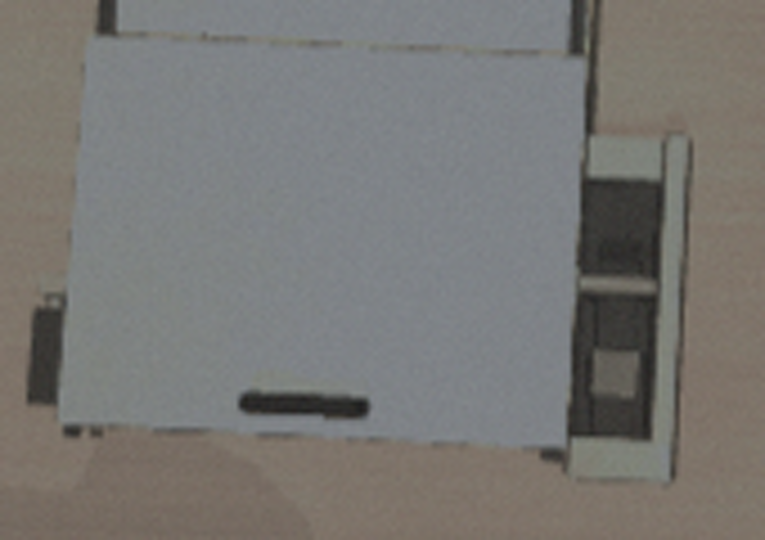

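The crop shows the hook pad at about (614,373), which is (236.4,222.9) in the full image. The striker bar is at (617,285), and the door plate corners are clear. I'll cast these points onto their known heights.

```bash
cat >> h.py <<'E'
def cast(f,uv,z):
    K=f["camera_matrix"];M=R.from_rotvec(np.ravel(f["rvec"])).as_matrix();c=-M.T@np.ravel(f["tvec"])
    uv=np.atleast_2d(uv).astype(float);d=np.c_[(uv[:,0]-K[0,2])/K[0,0],(uv[:,1]-K[1,2])/K[1,1],np.ones(len(uv))]@M
    return c+d*((np.asarray(z)-c[2])/d[:,2])[:,None]
E
python3 - <<'E'
from h import *
f=dict(np.load("top0.npz"));P=cloud(f);Z=P[...,2]
px=lambda a:np.array([100,140])+np.array(a)/4.5-.4
c=cast(f,px([(62,425),(567,447),(585,57),(90,38)]),.073);print(c)
for i in range(4): 
    d=c[(i+1)%4]-c[i];print(np.linalg.norm(d),np.degrees(np.arctan2(d[1],d[0])))
print("centre",c.mean(0))
print("pad",cast(f,px((614,373)),.051),"fin top",cast(f,px((304,404)),.107))
o=c.mean(0)
n=np.array([-.6285,.0284,.7773]);pc=np.array([.568,-.2417,.0827])
# points per column at face: y extents at rows
m=(P[...,0]>.45)&(P[...,0]<.65)&(P[...,1]<-.02)&(P[...,1]>-.48)&(Z>.03)
p=P[m]+[0,0,.002]
th=np.radians(-2.59);ex=np.array([np.cos(th),np.sin(th)]);ey=np.array([-ex[1],ex[0]])
a=p[:,:2]@ex;b=p[:,:2]@ey
d=(p-pc)@n
on=abs(d)<.004
print("face b",np.percentile(b[on],[.3,1,5,95,99,99.7]),"a",np.percentile(a[on],[.3,1,50,99,99.7]),"z",np.percentile(p[on,2],[.5,99.5]))
print("all b",np.percentile(b,[.2,1,99,99.8]),"a",np.percentile(a,[.2,1,99,99.8]))
hi=(d>.008)&(d<.016)
print("rims",hi.sum(),np.histogram(b[hi],bins=20))
lip=hi&(abs(b-np.median(b))<.1);print("lip a",a[lip].min(),np.median(a[lip]),a[lip].max(),p[lip,2].min(),p[lip,2].max(), lip.sum())
# fit plane rows: z vs a
for aa in np.arange(.47,.63,.01):
    s=(abs(a-aa)<.004)&(abs(b-np.median(b))<.14)
    if s.sum(): print(round(aa,3),np.round(np.percentile(p[s,2],[5,50,95]),4))
E
```

```text
[[0.41925358 0.35659157 0.073     ]
 [0.41319741 0.09865612 0.073     ]
 [0.61317864 0.09435617 0.073     ]
 [0.61924521 0.35204247 0.073     ]]
0.25800653333630685 -91.345022884938
0.2000274527852514 -1.2317705406794972
0.25775769661305725 88.65136539358897
0.20004336382672608 178.69694921756496
centre [0.51621871 0.22541158 0.073     ]
pad [[0.451472  0.0768995 0.051    ]] fin top [[0.43208068 0.22637559 0.107     ]]
face b [-0.39464873 -0.39255744 -0.37812665 -0.05201693 -0.0371603  -0.03461461] a [0.52448571 0.52561217 0.57627448 0.62138073 0.62248281] z [0.03895702 0.11839289]
all b [-0.40207153 -0.39920457 -0.02655564 -0.02392164] a [0.51200241 0.51295453 0.62384127 0.62531748]
rims 1081 (array([240,  36,  30,  36,  32,  38,  35,  32,  36,  35,  31,  34,  34,
        33,  33,  35,  32,  33,  35, 231]), array([-0.40356842, -0.38457654, -0.36558465, -0.34659276, -0.32760088,
       -0.30860899, -0.2896171 , -0.27062522, -0.25163333, -0.23264145,
       -0.21364956, -0.19465767, -0.17566579, -0.1566739 , -0.13768202,
       -0.11869013, -0.09969824, -0.08070636, -0.06171447, -0.04272258,
       -0.0237307 ]))
lip a 0.5116060756901879 0.5167346688082082 0.52255165671211 0.040504184078491975 0.05334572678135895 363
0.51 [0.0397 0.0433 0.0468]
0.52 [0.0436 0.0471 0.0512]
0.53 [0.0378 0.042  0.0467]
0.54 [0.0457 0.0502 0.055 ]
0.55 [0.0537 0.0584 0.0633]
0.56 [0.0625 0.0671 0.0716]
0.57 [0.0706 0.0753 0.0801]
0.58 [0.0787 0.0839 0.0883]
0.59 [0.0872 0.0922 0.097 ]
0.6 [0.0962 0.101  0.1056]
0.61 [0.1045 0.1091 0.1139]
0.62 [0.1112 0.1151 0.1187]
0.63 [0.1061 0.1061 0.1061]
```

```bash
cat >> h.py <<'E'
CY=np.radians(-1.3); C0=np.array([.5162,.2255,0])   # cabinet
CR=R.from_rotvec([0,0,CY])
cab=lambda x,y,z:C0+CR.apply([x,y,z])
BY=np.radians(-2.6); B0=np.array([.5176,-.2374,.040])
BR=R.from_euler("zy",[BY,-np.radians(40)])   # x up slope, z out of face
brd=lambda x,y,z:B0+BR.apply([x,y,z])
def go(p,frame,a):
    """movep; tool z along -z of frame, tool x at angle a about it (or half turn), choosing the milder last joint"""
    best=None
    for k in(0,np.pi):
        rv=(frame*R.from_euler("z",a+k)*R.from_euler("x",np.pi)).as_rotvec()
        q=r.ik(p,rv)
        if q is not None and(best is None or abs(q[5])<abs(best[0])):best=(q[5],rv)
    if best is None: raise RuntimeError("no ik")
    r.movep(p,best[1]);return best[1]
def st(s=""):
    o=r.get_obs();print(s,round(o["time"],1),np.round(o["tool_pos"],4),np.round(o["contact_force"],1),round(o["gripper_width"],4),round(o["grasp_force"],1))
E
python3 - <<'E'
from h import *
r.grip(0.0)
p=np.array([.4515,.0769,.13]);go(p,CR,0);st("above")
r.move_l([p[0],p[1],.075],v=.1)
h=r.move_l([p[0],p[1],.045],v=.02,until_force=2);st("contact %s"%h)
z=r.get_obs()["tool_pos"][2]
r.move_l([p[0],p[1],z-.008],v=.03);st("pressed");r.dwell(.5)
f=r.grab_frame("top");save(f,"p1.png")
r.move_l([p[0],p[1],.14],v=.15);st("up")
f=r.grab_frame("top");save(f,"p2.png");np.savez("top1.npz",**f)
P=cloud(f);Z=P[...,2];m=(Z>.09)&(Z<.112)&(P[...,0]>.42)&(P[...,0]<.6)&(abs(P[...,1]-.226)<.04);print("fin",m.sum(),P[m].mean(0))
E
```

```text
above 3.5 [0.4517 0.0774 0.1301] [-0.8 -0.1  0.3] 0.0004 0.0
contact True 5.3 [0.4515 0.0769 0.0509] [ 0.8 -0.7  1.6] 0.0007 0.5
pressed 5.8 [0.4504 0.0769 0.0435] [-9.3  0.4 33.4] 0.0006 16.7
up 7.1 [0.4511 0.0769 0.1392] [ 1.   0.9 -0.5] 0.0008 0.0
fin 22 [0.46787473 0.25257296 0.104889  ]
```

View pics/p2.png

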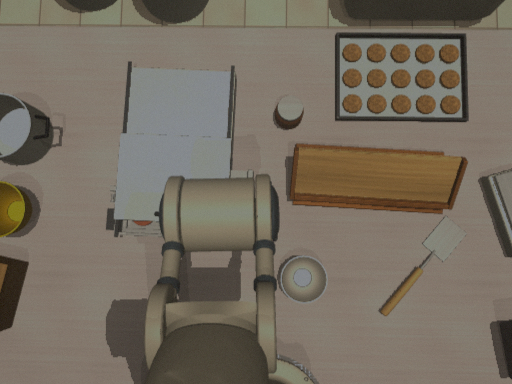

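The door has popped out about 35 mm: its front edge is now at row 219 and a stamp shows at (143,222). Next I'll pinch the fin and slide the door open.

```bash
python3 - <<'E'
from h import *
fx=-.0841+.0355
r.grip(.05)
go(cab(fx,0,.16),CR,np.pi/2);st()
r.move_l(cab(fx,0,.081),v=.1);r.grip(0,30);st("pinch")
h=r.move_l(cab(.112,0,.081),v=.12);st("slid")
h=r.move_l(cab(.122,0,.081),v=.03,until_force=12);st("end %s"%h)
print("fin cab x",CR.inv().apply(r.get_obs()["tool_pos"]-C0))
r.grip(.05);r.move_l(cab(.11,0,.17),v=.15)
r.movep([.40,-.15,.28],r.get_obs()["orientation"]);st("away")
for n in("top","side"):
    f=r.grab_frame(n);save(f,n+"2.png");np.savez(n+"2.npz",**f)
E
```

```text
9.7 [0.4676 0.2264 0.16  ] [ 0.6 -0.4 -0.2] 0.0498 0.0
pinch 11.4 [0.4675 0.2266 0.081 ] [-1.4 -1.   2. ] 0.01 30.0
slid 12.9 [0.6296 0.2216 0.081 ] [ 1.  -8.8  4. ] 0.0101 30.0
end True 13.1 [0.6297 0.2215 0.0808] [-0.8 -0.4  4. ] 0.0104 3.0
fin cab x [ 0.11357114 -0.0014585   0.08081854]
away 16.2 [ 0.4006 -0.1497  0.2798] [-0.1 -0.  -0.2] 0.05 0.0
```

View pics/top2.png

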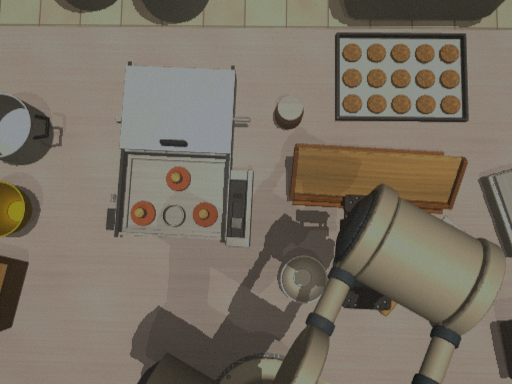

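Three stamps show in the bay, at about (143,213), (178,179) and (205,214), with the cutter ring at (174,215). The door is wide open. I'll get the knob and disc centres.

```bash
cat >> h.py <<'E'
def stamps(f,box=(.41,.62,.09,.36)):
    """disc centres from terracotta/knob blobs"""
    hsv=cv2.cvtColor(f["color"],cv2.COLOR_RGB2HSV);P=cloud(f)
    inb=(P[...,0]>box[0])&(P[...,0]<box[1])&(P[...,1]>box[2])&(P[...,1]<box[3])
    m=((hsv[...,1]>90)&(hsv[...,2]>60)&((hsv[...,0]<28)|(hsv[...,0]>172))&inb).astype(np.uint8)
    out=[]
    for c in cv2.findContours(m,cv2.RETR_EXTERNAL,cv2.CHAIN_APPROX_NONE)[0]:
        if cv2.contourArea(c)<150: continue
        k=np.zeros_like(m);cv2.drawContours(k,[c],-1,1,-1)
        (u,v),rad=cv2.minEnclosingCircle(c);d=cast(f,(u,v),.022)[0]
        t=P[(k>0)&(P[...,2]>.047)&(P[...,2]<.062)]
        out.append((round(u),round(v),round(rad,1),np.round(d[:2],4),np.round(t.mean(0),4),len(t)))
    return out
E
python3 - <<'E'
from h import *
f=dict(np.load("top2.npz"))
for s in stamps(f):print(s,"cab",CR.inv().apply(s[4]-C0).round(4))
P=cloud(f);Z=P[...,2];m=(Z>.09)&(Z<.112)&(P[...,0]>.58)&(P[...,0]<.68)&(abs(P[...,1]-.226)<.04);print("fin",P[m].mean(0),CR.inv().apply(P[m].mean(0)-C0))
g=np.load("side2.npz");print(len(stamps(dict(g))))
E
```

```text
(204, 214, 12.2, array([0.4706, 0.1548]), array([0.4716, 0.1538, 0.053 ]), 80) cab [-0.043  -0.0727  0.053 ]
(142, 213, 12.4, array([0.4707, 0.3045]), array([0.4715, 0.3037, 0.0537]), 81) cab [-0.0465  0.0772  0.0537]
(178, 178, 12.2, array([0.5557, 0.222 ]), array([0.5566, 0.2216, 0.0538]), 79) cab [ 0.0405 -0.003   0.0538]
fin [0.63070606 0.22178188 0.10257759] [ 0.11456094 -0.00111933  0.10257759]
1
```

```bash
cat >> h.py <<'E'
def pick(x,y):
    r.grip(.045);go([x,y,.16],CR,0);r.move_l([x,y,.08],v=.15)
    h=r.move_l([x,y,.027],v=.06,until_force=8);r.grip(0,40);st("gripped %s"%h)
    r.move_l([x,y,.19],v=.15);st("lifted");return r.get_obs()["gripper_width"]>.018
def place(yb,xb=.035):
    go(brd(xb,yb,.09),BR,0);st("over board")
    if r.get_obs()["gripper_width"]<.018: print("LOST");return False
    r.move_l(brd(xb,yb,.04),v=.12)
    h=r.move_l(brd(xb,yb,.0135),v=.03,until_force=4);st("down %s"%h)
    print("tool in board",BR.inv().apply(r.get_obs()["tool_pos"]-B0).round(4))
    r.grip(.045);r.dwell(.3);r.move_l(brd(xb,yb,.10),v=.15);st("done");return True
E
python3 - <<'E'
from h import *
for y in(-.1,0,.1):
    for h in(.0135,.1):
        print([None if q is None else q.round(2) for q in[r.ik(brd(.035,y,h),(BR*R.from_euler("z",k)*R.from_euler("x",np.pi)).as_rotvec()) for k in(0,np.pi)]])
if pick(.4711,.1543): 
    place(.1)
f=r.grab_frame("side");save(f,"s3.png");f=r.grab_frame("top");[print(s) for s in stamps(f)]
E
```

```text
[array([-0.97,  0.65,  1.97,  1.44,  0.56, -0.64]), array([-0.97,  0.65,  1.97,  1.44,  0.56,  2.5 ])]
[array([-1.08,  0.49,  2.01,  1.2 ,  0.65, -0.46]), array([-1.08,  0.49,  2.01,  1.2 ,  0.65,  2.68])]
[array([-0.81,  0.62,  2.13,  1.8 ,  0.5 , -0.9 ]), array([-0.81,  0.62,  2.13,  1.8 ,  0.5 ,  2.24])]
[array([-0.93,  0.43,  2.18,  1.45,  0.54, -0.61]), array([-0.93,  0.43,  2.18,  1.45,  0.54,  2.53])]
[array([-0.59,  0.6 ,  2.25,  2.25,  0.48, -1.17]), array([-0.59,  0.6 ,  2.25,  2.25,  0.48,  1.97])]
[array([-0.7 ,  0.39,  2.3 ,  1.83,  0.44, -0.81]), array([-0.7 ,  0.39,  2.3 ,  1.83,  0.44,  2.33])]
gripped False 20.1 [0.4712 0.1544 0.0272] [0.1 0.3 5.5] 0.0231 40.0
lifted 21.3 [0.4706 0.1542 0.1893] [ 0.5  0.  -1.3] 0.0231 40.0
over board 23.0 [ 0.4905 -0.1387  0.1345] [-0.5 -0.5 -1.9] 0.023 40.0
down True 24.4 [ 0.5373 -0.1388  0.0778] [-4.1  0.2  8.1] 0.0229 40.0
tool in board [0.0349 0.1002 0.0163]
done 25.9 [ 0.4839 -0.1394  0.1421] [ 0.1 -0.6 -0.4] 0.0451 0.0
(142, 213, 12.4, array([0.4707, 0.3045]), array([0.4716, 0.3039, 0.0533]), 80)
(178, 178, 12.1, array([0.5559, 0.2222]), array([0.5568, 0.2217, 0.0534]), 79)
```

View pics/s3.png

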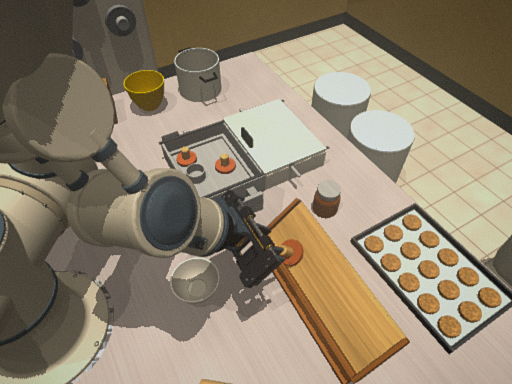

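The first stamp lies flat on the board at (291,252), and the other two are still in the bay. I'll do those two, re-measuring before each pick.

```bash
python3 - <<'E'
from h import *
for yb in(0,-.1):
    S=stamps(r.grab_frame("top"));print(S)
    s=S[0]; x,y=(s[3]+s[4][:2])/2
    c=CR.inv().apply(np.array([x,y,0])-C0);print("cab",c)
    if abs(c[0])>.062 or abs(c[1])>.09 or not pick(x,y) or not place(yb): break
r.movep([.40,.0,.30],(CR*R.from_euler("x",np.pi)).as_rotvec())
f=r.grab_frame("side");save(f,"s4.png");f=r.grab_frame("top");save(f,"t4.png");np.savez("top4.npz",**f);[print(s) for s in stamps(f)]
E
```

```text
[(142, 213, 12.4, array([0.4707, 0.3045]), array([0.4716, 0.304 , 0.0532]), 80), (178, 178, 12.1, array([0.5559, 0.2222]), array([0.5568, 0.2216, 0.0533]), 79)]
cab [-0.04682503  0.07770767  0.        ]
gripped False 30.1 [0.4713 0.3044 0.0272] [-0.8  0.3  4.3] 0.023 40.0
lifted 31.4 [0.4707 0.304  0.1891] [-0.1 -0.4 -0.5] 0.0231 40.0
over board 33.3 [ 0.4871 -0.2384  0.1315] [-0.4 -0.2 -1.9] 0.0229 40.0
down True 34.6 [ 0.5321 -0.2387  0.077 ] [-3.5  0.5  7.9] 0.0232 40.0
tool in board [0.0349 0.0003 0.019 ]
done 36.1 [ 0.4804 -0.2393  0.139 ] [0.3 0.2 0.3] 0.0453 0.0
[(178, 178, 12.1, array([0.5559, 0.2222]), array([0.5565, 0.2215, 0.0531]), 80)]
cab [ 0.04007251 -0.00274157  0.        ]
gripped False 40.3 [0.5563 0.222  0.0272] [-0.7  0.2  4.2] 0.0235 40.0
lifted 41.5 [0.5557 0.2217 0.1891] [ 1.3  0.4 -2.6] 0.0235 40.0
over board 43.6 [ 0.4836 -0.3382  0.1286] [-0.2 -0.1 -2.4] 0.0234 40.0
down True 44.6 [ 0.5204 -0.3392  0.0839] [-3.7 -1.   4.7] 0.0228 40.0
tool in board [ 0.035  -0.1003  0.0318]
done 46.0 [ 0.4769 -0.3392  0.1361] [ 0.3 -0.6  0.9] 0.045 0.0
```

View pics/s4.png

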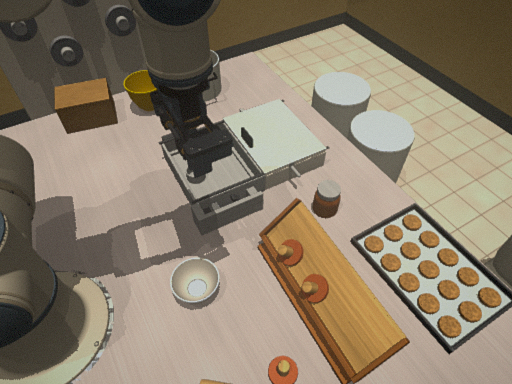

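View pics/t4.png

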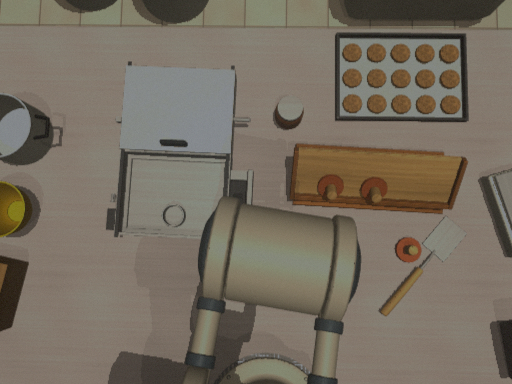

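The two stamps on the board look fine, at (290,252) and (316,290) in the side view. The third slipped in the grip and came down on the table, upright, at (408,249) in the top view. I'll pick it up from there, with the fingers parallel to the spatula, and release only if it makes contact at the right depth.

```bash
python3 - <<'E'
from h import *
f=dict(np.load("top4.npz"));hsv=cv2.cvtColor(f["color"],cv2.COLOR_RGB2HSV)
m=((hsv[...,1]>150)&((hsv[...,0]<12)|(hsv[...,0]>172))).astype(np.uint8);m[:, :385]=0;m[:,432:]=0;m[:230]=0;m[270:]=0
c=max(cv2.findContours(m,cv2.RETR_EXTERNAL,cv2.CHAIN_APPROX_NONE)[0],key=cv2.contourArea)
(u,v),rad=cv2.minEnclosingCircle(c);d=cast(f,(u,v),.012)[0]
P=cloud(f);k=np.zeros_like(m);k[232:268,390:428]=1;t=P[(k>0)&(P[...,2]>.036)&(P[...,2]<.06)]
print(u,v,rad,d,t.mean(0),len(t))
sp=P[255:300,385:430];print("spatula handle top",np.nanpercentile(sp[...,2],99.5))
x,y=(d[:2]+t.mean(0)[:2])/2
fr=R.identity();a=np.radians(50)
go([x,y,.20],fr,a);st()
r.move_l([x,y,.08],v=.15);h=r.move_l([x,y,.0175],v=.05,until_force=8);r.grip(0,60);st("grip %s"%h)
r.move_l([x,y,.22],v=.12);st("lift")
go(brd(.035,-.1,.10),BR,0);r.dwell(.3);st("over")
f=r.grab_frame("side");save(f,"s5.png")
E
```

```text
408.0 249.5 12.419842720031738 [ 0.39608474 -0.33159016  0.012     ] [ 0.3971197  -0.33234378  0.04308914] 87
spatula handle top 0.019950998515847584
 49.3 [ 0.3968 -0.3315  0.2001] [-0.6 -0.5 -0.3] 0.0454 0.0
grip False 52.1 [ 0.3966 -0.332   0.0176] [-0.3  0.4  4.4] 0.023 60.0
lift 54.0 [ 0.3964 -0.3318  0.2194] [-0.2  0.  -1.5] 0.023 60.0
over 55.4 [ 0.4769 -0.3388  0.1364] [-0.9  0.1 -1.3] 0.0227 60.0
```

View pics/s5.png

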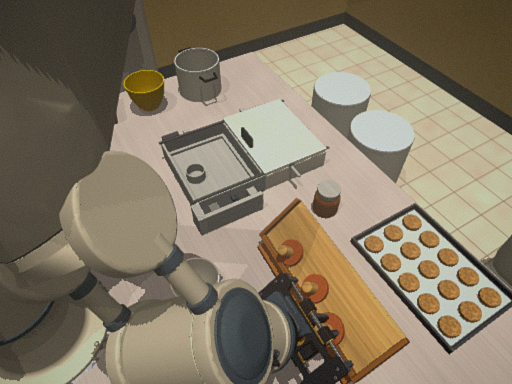

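The stamp is held square to the board, with its disc at (332,328). Now the guarded placing.

```bash
python3 - <<'E'
from h import *
yb=-.1
r.move_l(brd(.035,yb,.04),v=.08);r.dwell(.2);st()
h=r.move_l(brd(.035,yb,.0135),v=.025,until_force=4)
b=BR.inv().apply(r.get_obs()["tool_pos"]-B0);st("down %s"%h);print(b)
if b[2]<.022:
    r.grip(.045);r.dwell(.3);r.move_l(brd(.035,yb,.10),v=.15)
    r.movep([.40,.05,.30],(CR*R.from_euler("x",np.pi)).as_rotvec())
f=r.grab_frame("side");save(f,"s6.png");np.savez("side6.npz",**f);g=r.grab_frame("top");np.savez("top6.npz",**g)
P=cloud(g);Q=BR.inv().apply(P.reshape(-1,3)+[0,0,.002]-B0).reshape(P.shape)
hsv=cv2.cvtColor(g["color"],cv2.COLOR_RGB2HSV)
for y in(.1,0,-.1):
    n=(abs(Q[...,1]-y)<.045)&(Q[...,0]>-.005)&(Q[...,0]<.11)
    d=n&(Q[...,2]>.008)&(Q[...,2]<.0165)&(Q[...,0]>.004);k=n&(Q[...,2]>.038)&(Q[...,2]<.052)
    print(y,"disc",d.sum(),Q[d].mean(0).round(4),Q[d].min(0).round(3),Q[d].max(0).round(3),"knob",k.sum(),Q[k].mean(0).round(4))
E
```

```text
56.6 [ 0.5151 -0.3391  0.0906] [ 0.7 -0.1 -0.9] 0.0228 60.0
down True 57.3 [ 0.5264 -0.3386  0.0767] [-1.6  0.7  5.1] 0.0224 60.0
[ 0.03488991 -0.09968322  0.02245832]
0.1 disc 229 [0.0356 0.0976 0.01  ] [0.005 0.07  0.008] [0.06  0.128 0.016] knob 71 [0.0311 0.1003 0.0426]
0 disc 316 [0.037  0.0011 0.0119] [ 0.004 -0.03   0.008] [0.061 0.029 0.016] knob 84 [0.0326 0.0006 0.0446]
-0.1 disc 183 [ 0.0479 -0.0917  0.0138] [ 0.011 -0.137  0.008] [ 0.102 -0.07   0.016] knob 114 [ 0.0454 -0.0984  0.0454]
```

View pics/s6.png

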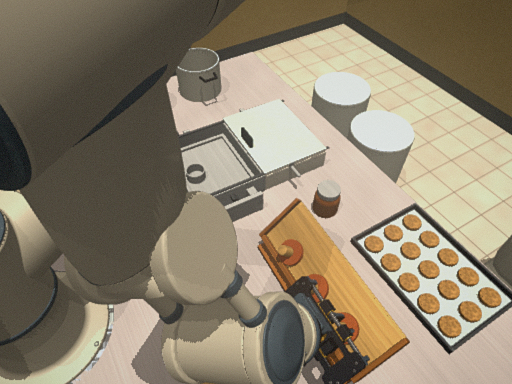

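Contact heights across the board run 16.3, 19 and 22.5 mm, so my board frame is about 1° off and this contact is the real face. Releasing.

```bash
python3 - <<'E'
from h import *
yb=-.1
r.grip(.045);r.dwell(.4);r.move_l(brd(.035,yb,.11),v=.15)
r.movep([.40,.05,.30],(CR*R.from_euler("x",np.pi)).as_rotvec());st()
f=r.grab_frame("side");save(f,"s7.png");g=r.grab_frame("top");np.savez("top7.npz",**g)
P=cloud(g)
w=(P[...,0]>.52)&(P[...,0]<.63)&(P[...,1]<-.06)&(P[...,1]>-.42)
p=P[w]+[0,0,.002];p=p[(p-B0)@BR.apply([0,0,1])<.006]
for _ in range(6):
    c=p.mean(0);n=np.linalg.svd(p-c,full_matrices=False)[2][2];n*=np.sign(n[2]);d=abs((p-c)@n);p=p[d<.005]
print("plane",c,n,len(p))
Q=BR.inv().apply(P.reshape(-1,3)+[0,0,.002]-B0).reshape(P.shape);H=(P+[0,0,.002]-c)@n
for y in(.1,0,-.1):
    m=(abs(Q[...,1]-y)<.045)&(Q[...,0]>-.005)&(Q[...,0]<.11)
    d=m&(H>.008)&(H<.0165)&(Q[...,0]>.006);k=m&(H>.041)&(H<.052)
    q=P[d];cc=q.mean(0);nn=np.linalg.svd(q-cc,full_matrices=False)[2][2]
    print(y,"disc",d.sum(),Q[d].min(0).round(3),Q[d].max(0).round(3),"tilt",np.degrees(np.arccos(abs(nn@n))).round(1),"knob",k.sum(),Q[k].mean(0).round(4))
E
```

```text
60.9 [0.4    0.0499 0.2995] [-0.  -0.3 -0.9] 0.0449 0.0
plane [ 0.5739144  -0.23035164  0.08677797] [-0.63897544  0.0270398   0.76875174] 5463
0.1 disc 312 [0.006 0.069 0.005] [0.06  0.128 0.014] tilt 0.2 knob 73 [0.0311 0.1004 0.0423]
0 disc 322 [ 0.006 -0.03   0.008] [0.061 0.029 0.016] tilt 0.3 knob 73 [0.0321 0.0007 0.0456]
-0.1 disc 315 [ 0.006 -0.131  0.01 ] [ 0.063 -0.071  0.019] tilt 0.4 knob 81 [ 0.0328 -0.0988  0.0478]
```

View pics/s7.png

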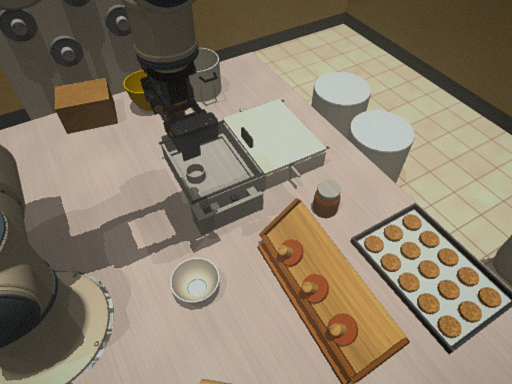

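All three stamps lie flat against the lip, and the cutter ring is still in the bay at (195,172). Now I'll pinch the fin and shut the door.

```bash
python3 - <<'E'
from h import *
r.grip(.05)
go(cab(.1143,-.001,.17),CR,np.pi/2)
r.move_l(cab(.1143,-.001,.082),v=.1);r.grip(0,60);st("pinch")
r.move_l(cab(-.03,-.001,.082),v=.12);st("slid")
for x in(-.06,-.098):
    h=r.move_l(cab(x,-.001,.082),v=.03,until_force=30);st("push %s"%h);print(CR.inv().apply(r.get_obs()["tool_pos"]-C0).round(4))
r.dwell(.4);r.grip(.05);st("released");r.move_l(cab(-.086,-.001,.18),v=.12);r.movep([.40,-.15,.28],r.get_obs()["orientation"])
f=r.grab_frame("top");save(f,"t8.png");P=cloud(f);Z=P[...,2]
m=(Z>.09)&(Z<.112)&(P[...,0]>.41)&(P[...,0]<.6)&(abs(P[...,1]-.226)<.04);print("fin",m.sum(),P[m].mean(0),CR.inv().apply(P[m].mean(0)-C0).round(4))
m=(Z>.06)&(abs(P[...,0]-.7175)<.05)&(abs(P[...,1]+.0435)<.05);print("jar",P[m].mean(0))
E
```

```text
pinch 64.2 [0.6298 0.2219 0.082 ] [-5.1 -0.1  5.8] 0.0098 60.0
slid 65.6 [0.4855 0.2263 0.082 ] [ 0.2 12.  -4.7] 0.01 60.0
push False 66.7 [0.4562 0.2272 0.082 ] [ 2.4 15.3 -8.7] 0.0097 60.0
[-0.06    0.0004  0.082 ]
push True 67.7 [0.4295 0.2283 0.082 ] [ 6.3 -0.6 -2.1] 0.0096 60.1
[-0.0867  0.0008  0.082 ]
released 68.8 [0.4292 0.2283 0.0818] [-0.2  0.2  0.9] 0.05 0.0
fin 118 [0.43274243 0.22814101 0.10418956] [-0.0835  0.0007  0.1042]
jar [ 0.71757067 -0.04338172  0.08177841]
```

View pics/t8.png

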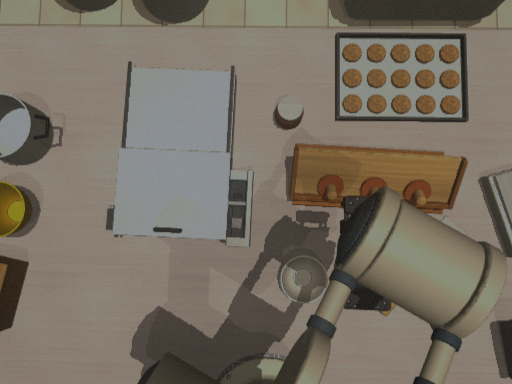

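The fin is back at its starting reading (0.4327 m) and stayed there after release, so the hook has caught. The jar has not moved and the stamps are in place at (330,187), (374,188) and (418,192).

```bash
python3 -c "
from h import *
r.dwell(.5);st();print(r.sign_off())"
```

```text
71.8 [ 0.4    -0.1499  0.28  ] [-0.4 -0.2  0.3] 0.0498 0.0
the job is handed in; nothing more can be done
None
```

The job is handed in at 71.8 s: all three stamps stand flat against the lip (one slipped onto the table on the way and was picked up again), the cutter ring stayed in the cabinet, the door is shut and latched, and the jar was not moved.

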